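# Set the valves of a filtration manifold for a one-funnel run

### The job

Set up the vacuum filtration manifold for a run through its single open funnel: all three valves were left half open. With a fingertip, push the valve lever on the funnel's own branch right round until it lies in line with its pipe (fully open), and push the levers of the two branches that end in a dust cover right round until they stand square across their pipes (fully shut), so that the pump will draw through the funnel alone. Only push the levers, without squeezing or forcing them, and leave the funnel and covers seated and the other things where they stand.

Things in the scene. Friction and masses are not known exactly. Their poses are not given: they have to be found in the camera images.
- manifold: three-place vacuum filtration manifold of steel pipe, fixed. Origin on the worktop under the middle valve's stem; z up, +x from its front (header tube) to its back (filter heads), +y to its left seen from the front. Branches at y = +105 (left), 0 (middle), -105 mm (right): 17 mm pipes along x, 40 mm high, each from the header through a ball valve (x = 0, 66 mm high) to a filter head (x = +100 mm)
- header (a point): middle of the manifold's header tube, 31 mm in diameter, along the manifold's y at its x = -58 mm, y from -244 to +128 mm; axis 40 mm high, top 56 mm. A round vacuum gauge of 42 mm diameter stands on it at y = -182 mm, its top 109 mm above the worktop
- valve_left (a joint): lever of the left (y = +105 mm) valve, about the upright stem at lever_left. 0 = open: in line with its pipe, pointing to the front (manifold -x). Grows clockwise seen from above to 1.571 rad = shut: square across the pipe, pointing left (manifold +y). Solid stops at both ends; stiff (0.22 N m, about 4 N at the sleeve), stays where it is left, no spring
- sleeve_left (a point): light grey sleeve on the outer end of the left lever, where a finger pushes: 14.5 mm wide, 11 mm high, from 36 to 87 mm off the stem axis, 78 to 89 mm above the worktop; free below it down to 56 mm over the header, 66 mm over the valve. The point is its middle, 59 mm from the stem axis
- lever_left: the left valve's lever: steel hub on the stem (21 mm diameter, nut top 78 mm high), cranked steel strip 13 mm wide, light grey sleeve at the outer end. Origin on the stem axis, 67 mm above the worktop; its -x axis points outward along the lever, z up
- seat_left (a point): centre of the floor of the left filter head, at the back end of the same branch pipe as the left valve, 66 mm above the worktop
- valve_mid (a joint): lever of the middle (y = 0) valve, about the upright stem at lever_mid. 0 = open: in line with its pipe, pointing to the front (manifold -x). Grows clockwise seen from above to 1.571 rad = shut: square across the pipe, pointing left (manifold +y). Solid stops at both ends; stiff (0.22 N m, about 4 N at the sleeve), stays where it is left, no spring
- sleeve_mid (a point): light grey sleeve on the outer end of the mid lever, where a finger pushes: 14.5 mm wide, 11 mm high, from 36 to 87 mm off the stem axis, 78 to 89 mm above the worktop; free below it down to 56 mm over the header, 66 mm over the valve. The point is its middle, 59 mm from the stem axis
- lever_mid: the mid valve's lever: steel hub on the stem (21 mm diameter, nut top 78 mm high), cranked steel strip 13 mm wide, light grey sleeve at the outer end. Origin on the stem axis, 67 mm above the worktop; its -x axis points outward along the lever, z up
- seat_mid (a point): centre of the floor of the mid filter head, at the back end of the same branch pipe as the mid valve, 66 mm above the worktop
- valve_right (a joint): lever of the right (y = -105 mm) valve, about the upright stem at lever_right. 0 = open: in line with its pipe, pointing to the front (manifold -x). Grows clockwise seen from above to 1.571 rad = shut: square across the pipe, pointing left (manifold +y). Solid stops at both ends; stiff (0.22 N m, about 4 N at the sleeve), stays where it is left, no spring
- sleeve_right (a point): light grey sleeve on the outer end of the right lever, where a finger pushes: 14.5 mm wide, 11 mm high, from 36 to 87 mm off the stem axis, 78 to 89 mm above the worktop; free below it down to 56 mm over the header, 66 mm over the valve. The point is its middle, 59 mm from the stem axis
- lever_right: the right valve's lever: steel hub on the stem (21 mm diameter, nut top 78 mm high), cranked steel strip 13 mm wide, light grey sleeve at the outer end. Origin on the stem axis, 67 mm above the worktop; its -x axis points outward along the lever, z up
- seat_right (a point): centre of the floor of the right filter head, at the back end of the same branch pipe as the right valve, 66 mm above the worktop
- funnel: open steel filter funnel, a straight cup 62 mm in diameter and 66 mm high, loosely seated in one of the three filter heads (which one varies); origin at the centre of its foot, its rim 132 mm above the worktop
- cover_a: flat white dust cover with a small knob, 65 mm in diameter, 29 mm high, loosely seated on a filter head that is not in use (top 95 mm above the worktop); origin at the centre of its foot
- cover_b: flat white dust cover with a small knob, 65 mm in diameter, 29 mm high, loosely seated on a filter head that is not in use (top 95 mm above the worktop); origin at the centre of its foot
- vial_white: squat white vial with a screw cap, 36 mm in diameter, 66 mm high, stands loose near the work and has no part in it; origin at the centre of its underside
- wash_bottle: white squeeze wash bottle with a bent spout, 54 x 95 x 202 mm, stands loose near the work and has no part in it; origin at the centre of its underside
- sample_bottle: white screw-cap bottle, 40 mm in diameter, 88 mm high, stands loose near the work and has no part in it; origin at the centre of its underside
Not all that is in view belongs to the job. What is shaped like the cover_b but black or yellow is not meant.

How it is judged:
At the end, for the whole second after the job is handed in: the lever on the branch whose filter head carries the funnel is within 0.09 rad (5 degrees) of fully open, the other two within 0.09 rad of fully shut, all three at rest; the funnel and both covers still sit in their heads, within 10 mm of where they were and upright within 0.12 rad (((horizontal distance between funnel and seat_left below 0.012 m and value of joint valve_left below 0.09 rad and value of joint each of valve_mid, valve_right above 1.4808 rad) or (horizontal distance between funnel and seat_mid below 0.012 m and value of joint each of valve_left, valve_right above 1.4808 rad and value of joint valve_mid below 0.09 rad) or (horizontal distance between funnel and seat_right below 0.012 m and value of joint each of valve_left, valve_mid above 1.4808 rad and value of joint valve_right below 0.09 rad)) and distance of each of funnel, cover_a, cover_b from where it was at the start of the episode below 0.01 m and angle between each of funnel, cover_a, cover_b's own z axis and vertical below 0.12 rad and velocity of joint valve_left between -0.05 and 0.05 rad/s and velocity of joint valve_mid between -0.05 and 0.05 rad/s and velocity of joint valve_right between -0.05 and 0.05 rad/s); the robot touches nothing.
It fails at once if the funnel or a dust cover is lifted, tipped or pushed out of its filter head (moved by more than 12 mm or tilted by more than 0.2 rad) (distance of any of funnel, cover_a, cover_b from where it was at the start of the episode above 0.012 m or angle between any of funnel, cover_a, cover_b's own z axis and vertical above 0.2 rad).
It fails at once if one of the things standing round the manifold is moved by more than 25 mm (distance of any of vial_white, wash_bottle, sample_bottle from where it was at the start of the episode above 0.025 m).
It fails at once if a lever is squeezed or forced (more than 45 N from the fingers on it) (contact force between the fingers and lever_left above 45 N or contact force between the fingers and lever_mid above 45 N or contact force between the fingers and lever_right above 45 N).
It also fails if it takes over 51 s, if anything falls off the work surface, if the arm or the gripper's body presses on something with over 40 N, if the wrist force passes 120 N, or if a joint passes its speed limit or range.

### The arm

A 7-joint arm with a two-finger parallel gripper is mounted at the origin on a cart in front of the work surface, level with it; the furniture and walls round the work are solid. World frame = base frame: x ahead of the robot, y to its left, z up, the work surface at z = 0. Lengths are in m, angles in rad, forces in N, time in s.
With the tool pointing down it reaches from about 0.4 to 0.85 m from the base axis. Payload 6.9 kg.
Tool frame: the origin (TCP) lies midway between the tips of the shut fingers; the grasp point (between the pads) lies behind it (ctrl.pinch_z is the z of the grasp point in the tool frame, in m); z points along the fingers, y is the direction in which the jaws open and shut (so a half turn about z gives the same grasp; the last joint's range is limited). The gripper opens to 85 mm and grips with 20 to 120 N. Pads are 22 mm wide; open, the fingers measure 114 mm over their backs; the gripper's body (76 mm by 85 mm) begins 54 mm behind the grasp point. The pads swing forward as they close: fully open they stand 13 mm farther back than shut.
Start: joints at [1.312, 0.507, -0.238, 1.5, 0.126, 1.149, -0.155], TCP at [0.222, -0.584, 0.231] pointing down, gripper open.
Joint ranges: [-3.08, 3.08], [-0.24, 2.05], [-1.43, 1.35], [0, 2.5], [-1.52, 4.66], [0.17, 1.96], [-2.89, 2.89]. Speed limits (rad/s): [2.39, 2.39, 3.14, 3.14, 3.14, 3.14, 3.14].

### API

Orientations are given as a unit quaternion [w, x, y, z].
In Python, from station import ctrl, get_state, vision, ticket, models gives the robot as it stands. Calls block until the motion is done:
- ctrl.movep(position, orientation): joint-space move of the TCP to a pose.
- ctrl.movel(position, frame=None, max_speed=0.15): straight line of the TCP; frame=None keeps the orientation; max_speed is the mean speed in m/s.
- ctrl.set_joints(angles): joint-space move.
- ctrl.ungrasp() and ctrl.close_gripper(force=None): open the fingers fully, or close them until they stop; force is the grip in N (None keeps the last).
- ctrl.pause(seconds).
- ctrl.ik(position, orientation): joint angles nearest the present ones, or None.
- get_state(): the state.
- vision.grab_frame(name): name is "side" or "top" or "wrist"; returns (picture, depth): 480x640x3 uint8, blue, green, red; 480x640 float32, m along the optical axis (not along the pixel's ray), 0 where there is no reading.
- vision.camera_info(name): a dict with "mtx" (3x3 intrinsics, pixels), "R" (3x3) and "t" (3): a world point X has camera coordinates R X + t; the wrist camera has in their place "hand_eye" (4x4, takes a point from camera to tool coordinates, whose origin is the TCP and whose axes are the flange's). Camera axes: x right, y down, z forward; pixel columns grow to the right and rows downward; lengths in m; the calibration is good to about 2 mm. A picture is of the moment at which its call begins: read the wrist's pose just before it. camera_info takes no time and is no camera call.
A pose or a line that the arm cannot do raises ctrl.Unreachable and nothing moves.
- ticket.close_job(): hands the job in, once; it reports no verdict.
Trained networks look in the newest picture that a camera, given by its name, has taken for a name from the list of things; names that differ only in an ending like _2 or _b are one class to them, and where a whole thing is asked for, a point or a joint stands for the part that bears it (a point fixed in the world has none). Each returns a list of dicts, best first, with "p" (0 to 1); they miss things now and then, are a little off and sometimes report something else, mostly with a low value. They report only what shows in the picture. A call takes as long as a camera call. They do not tell look-alikes from the thing itself.
- models.recognise(camera, target): "point" ([column, row] in pixels, amid what is visible of it).
- models.masks_of(camera, target): "mask" (480x640 bool, what is visible of it) and "point" ([column, row] in pixels, amid what is visible of it).
The state is a dict: "time": time; "qpos": joint angles; "qd": joint speeds; "tau": joint torques, N m; "tcp_pos": TCP position; "eef_rot": TCP orientation; "contact_force": force on the tool from outside, world axes, zero at the start; "wrist_torque": the same for the moment, N m; "width": finger opening in m.
Only numpy, scipy, OpenCV 4.12 (cv2) and the standard library are available. Lean on these libraries where they do the work, as an engineer would, in place of code of your own. Each camera call takes 0.05 s, during which the arm holds its last target.

## Working session

There is one attempt and no reset: what is moved stays moved. The work goes in short steps, each a Python script; the robot and the scene stay as the last script left them, time stands still between calls to the robot, and variables do not carry over. Pictures are saved under pics/ and viewed, and the job is handed in when it is done.

```bash
mkdir -p pics
python3 - <<'E'
from station import ctrl,get_state,vision,models
import cv2,numpy as np
s=get_state();print(s['time'],s['tcp_pos'],s['eef_rot'],s['width'],ctrl.pinch_z)
for n in('top','side'):
    im,d=vision.grab_frame(n);cv2.imwrite(f'pics/{n}0.png',im);np.save(f'{n}0.npy',d)
    i=vision.camera_info(n);print(n,i['mtx'],i['R'],i['t'])
    for t in('funnel','cover_a','lever_left','sleeve_left','vial_white','wash_bottle','sample_bottle'):
        print(t,[(np.round(r['point']),round(r['p'],2)) for r in models.recognise(n,t)])
print(get_state()['time'])
E
```

```text
0.0 [ 0.22213234 -0.58363529  0.23043685] [-8.75208479e-04  9.83497531e-01  1.80919332e-01 -1.91111441e-04] 0.08535044761558888 -0.0187
top [[538.30106786   0.         322.29500243]
 [  0.         538.30106786 234.14543029]
 [  0.           0.           1.        ]] [[ 0.0273842  -0.99953013  0.01377041]
 [-0.99654945 -0.02837713 -0.07799955]
 [ 0.07835366 -0.01158694 -0.99685829]] [-0.34172719  0.47541839  1.11208766]
funnel [(array([337., 263.]), 0.94)]
cover_a [(array([299., 168.]), 0.77), (array([351., 327.]), 0.77), (array([457., 294.]), 0.76), (array([367., 217.]), 0.67), (array([318., 221.]), 0.56), (array([260., 247.]), 0.36), (array([250., 237.]), 0.16)]
lever_left [(array([233., 179.]), 0.77)]
sleeve_left [(array([236., 180.]), 0.62)]
vial_white [(array([172., 282.]), 0.87)]
wash_bottle [(array([433., 247.]), 0.68)]
sample_bottle [(array([379., 267.]), 0.76), (array([252., 233.]), 0.43)]
side [[454.48411638   0.         318.51584389]
 [  0.         454.48411638 236.20036242]
 [  0.           0.           1.        ]] [[-0.95774683  0.28752434  0.00712501]
 [ 0.24800423  0.8381435  -0.48580796]
 [-0.14565339 -0.463514   -0.87403653]] [0.53088324 0.19561552 0.86388543]
funnel [(array([336., 210.]), 0.66)]
cover_a [(array([385., 207.]), 0.82), (array([322., 136.]), 0.78), (array([291., 246.]), 0.73), (array([278., 338.]), 0.73), (array([280., 220.]), 0.64), (array([248., 280.]), 0.61)]
lever_left [(array([334., 305.]), 0.73)]
sleeve_left [(array([276., 344.]), 0.58)]
vial_white [(array([413., 386.]), 0.59)]
wash_bottle [(array([286., 148.]), 0.67)]
sample_bottle [(array([318., 191.]), 0.95)]
0.8
```

View pics/top0.png

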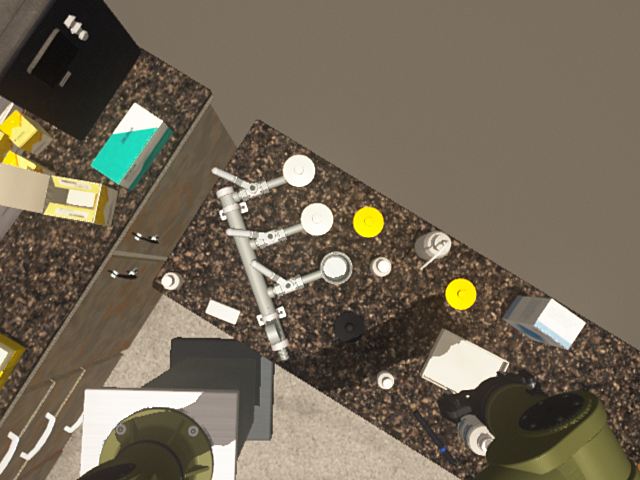

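View pics/side0.png

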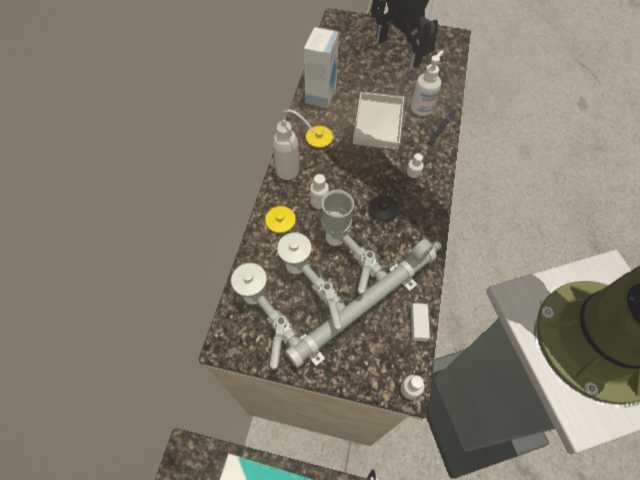

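Run:
```python
import cv2
im=cv2.imread('pics/top0.png');c=im[130:340,150:420];cv2.imwrite('pics/topc.png',cv2.resize(c,None,fx=2.85,fy=2.85,interpolation=cv2.INTER_CUBIC))
```

```text
(no output)
```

View pics/topc.png

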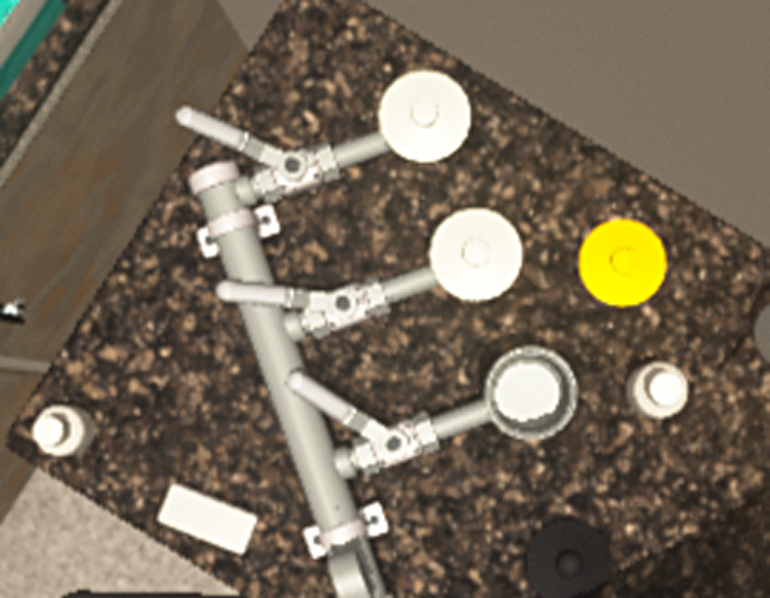

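The funnel is on the right branch (crop 530,393; its branch is nearest the gauge end). The left (424,112) and middle (476,252) heads carry the white covers. The yellow and black discs are decoys. So the right valve gets opened, and the left and middle get shut. Next I'll fit the manifold pose.

```bash
cat > h.py <<'E'
import numpy as np
from station import vision
def ray(cam,uv,z):
    i=vision.camera_info(cam);K=np.array(i['mtx']);R=np.array(i['R']);t=np.array(i['t'])
    d=R.T@np.linalg.solve(K,[uv[0],uv[1],1.]);o=-R.T@t
    return (o+d*(z-o[2])/d[2])
def fit(P,Q):
    P=np.array(P);Q=np.array(Q);a=P.mean(0);b=Q.mean(0);p=P-a;q=Q-b
    th=np.arctan2((p[:,0]*q[:,1]-p[:,1]*q[:,0]).sum(),(p*q).sum())
    R=np.array([[np.cos(th),-np.sin(th)],[np.sin(th),np.cos(th)]]);return th,R,b-R@a
E
python3 - <<'E'
from h import *
f=lambda x,y:(150+(x+.5)/2.85-.5,130+(y+.5)/2.85-.5)
pts=[((0,.105),f(293,163),.078),((0,0),f(343,302),.078),((0,-.105),f(394,441),.078),((.1,.105),f(424,112),.094),((.1,0),f(476,252),.094),((.1,-.105),f(531,393),.132)]
P=[p[0] for p in pts];Q=[ray('top',p[1],p[2])[:2] for p in pts]
th,R,t=fit(P,Q);print(th,t);print(np.round([q-(R@p+t) for p,q in zip(P,Q)],4))
d=np.load('top0.npy')
for n,tip,st in(('L',(182,116),(0,.105)),('M',(224,291),(0,0)),('R',(296,382),(0,-.105))):
    w=ray('top',f(*tip),.084)[:2];m=R.T@(w-t)-st;print(n,np.round(m,4),np.hypot(*m),np.degrees(np.arctan2(m[1],-m[0])))
    print(R@np.array(st)+t)
# side camera check: cover knobs, funnel
for uv,z in(((294,245),.094),((249,275),.094)):
    w=ray('side',uv,z)[:2];print(R.T@(w-t))
for n,uv,z in(('vial',(172,282),.06),('sample',(381,265),.088),('wash',(433,247),.15)):
    w=ray('top',uv,z)[:2];print(n,R.T@(w-t))
E
```

```text
-1.1918474959949714 [ 0.47411843 -0.22310629]
[[-0.0002 -0.0006]
 [ 0.0002 -0.0004]
 [ 0.0019 -0.0003]
 [-0.0012  0.0006]
 [-0.0006  0.0005]
 [-0.0001  0.0002]]
L [-0.0611  0.0565] 0.08319560482570454 42.73695225496904
[ 0.5716691  -0.18426216]
M [-0.0743  0.0351] 0.08221258084347915 25.264432996332683
[ 0.47411843 -0.22310629]
R [-0.0486  0.0633] 0.07977826945940321 52.49380417436615
[ 0.37656776 -0.26195042]
[0.09404549 0.00101008]
[0.09524963 0.10169164]
vial [-0.21688659 -0.01855223]
sample [ 0.18682306 -0.1307761 ]
wash [ 0.28230121 -0.13141854]
```

```bash
cat >> h.py <<'E'
from station import ctrl,get_state
TH=-1.19185;T0=np.array([.47412,-.22311]);RM=np.array([[np.cos(TH),-np.sin(TH)],[np.sin(TH),np.cos(TH)]])
YS=dict(L=.105,M=0.,R=-.105)
def pose(v,deg,gap,z,r=.062):
    """finger behind lever at angle deg; gap = clear distance face-face (m, negative=press)"""
    th=np.radians(deg);s=-1 if v!='R' else 1   # shut: finger on -tangent side
    tan=np.array([np.sin(th),np.cos(th)]);rad=np.array([-np.cos(th),np.sin(th)])
    m=np.array([0,YS[v]])+r*rad+s*tan*(.00725+.011+gap)
    w=RM@m+T0
    psi=np.arctan2(tan[1],tan[0])+TH   # tool x along +tangent
    psi=(psi+np.pi)%(2*np.pi)-np.pi
    return np.array([w[0],w[1],z]),np.array([0,np.cos(psi/2),np.sin(psi/2),0]),psi
E
python3 - <<'E'
from h import *
for v,a,b in(('R',52.5,0),('L',42.7,90),('M',25.3,90)):
  for d in np.linspace(a,b,4):
    for z in(.07,.17):
      p,q,psi=pose(v,d,.01,z);j=ctrl.ik(p,q);print(v,round(d),z,p.round(3),round(np.degrees(psi)),None if j is None else np.round(j,2))
E
```

```text
R 52 0.07 [ 0.433 -0.223  0.07 ] -31 [ 0.48  0.5  -0.07  2.06  0.07  0.58 -1.75]
R 52 0.17 [ 0.433 -0.223  0.17 ] -31 [ 0.52  0.36 -0.13  1.95  0.06  0.84 -1.75]
R 35 0.07 [ 0.418 -0.208  0.07 ] -13 [ 0.53  0.49 -0.17  2.11  0.15  0.56 -1.55]
R 35 0.17 [ 0.418 -0.208  0.17 ] -13 [ 0.59  0.34 -0.24  1.99  0.11  0.83 -1.51]
R 18 0.07 [ 0.4   -0.198  0.07 ] 4 [ 0.57  0.47 -0.24  2.16  0.21  0.53 -1.32]
R 18 0.17 [ 0.4   -0.198  0.17 ] 4 [ 0.66  0.31 -0.34  2.04  0.14  0.81 -1.25]
R 0 0.07 [ 0.38  -0.194  0.07 ] 22 [ 0.63  0.45 -0.29  2.21  0.26  0.51 -1.06]
R 0 0.17 [ 0.38  -0.194  0.17 ] 22 [ 0.73  0.29 -0.41  2.08  0.16  0.8  -0.96]
L 43 0.07 [ 0.568 -0.116  0.07 ] -21 [ 0.24  0.61 -0.13  1.82  0.11  0.72 -1.88]
L 43 0.17 [ 0.568 -0.116  0.17 ] -21 [ 0.3   0.49 -0.21  1.71  0.12  0.95 -1.9 ]
L 58 0.07 [ 0.586 -0.118  0.07 ] -37 [ 0.19  0.63 -0.05  1.77  0.05  0.74 -2.1 ]
L 58 0.17 [ 0.586 -0.118  0.17 ] -37 [ 0.24  0.51 -0.13  1.66  0.08  0.97 -2.13]
L 74 0.07 [ 0.604 -0.124  0.07 ] -53 [ 0.16  0.65  0.01  1.72 -0.01  0.77 -2.31]
L 74 0.17 [ 0.604 -0.124  0.17 ] -53 [ 0.2   0.54 -0.06  1.61  0.03  0.99 -2.36]
L 90 0.07 [ 0.619 -0.135  0.07 ] -68 [ 0.13  0.67  0.09  1.67 -0.07  0.8  -2.52]
L 90 0.17 [ 0.619 -0.135  0.17 ] -68 [ 0.16  0.57  0.03  1.57 -0.02  1.01 -2.57]
M 25 0.07 [ 0.45  -0.159  0.07 ] -4 [ 0.45  0.5  -0.23  2.09  0.2   0.58 -1.56]
M 25 0.17 [ 0.45  -0.159  0.17 ] -4 [ 0.54  0.36 -0.34  1.97  0.16  0.84 -1.52]
M 47 0.07 [ 0.475 -0.155  0.07 ] -25 [ 0.34  0.52 -0.11  2.03  0.1   0.6  -1.85]
M 47 0.17 [ 0.475 -0.155  0.17 ] -25 [ 0.41  0.38 -0.2   1.91  0.1   0.86 -1.85]
M 68 0.07 [ 0.5  -0.16  0.07] -47 [ 0.27  0.54 -0.01  1.97  0.01  0.63 -2.13]
M 68 0.17 [ 0.5  -0.16  0.17] -47 [ 0.33  0.41 -0.09  1.85  0.05  0.88 -2.17]
M 90 0.07 [ 0.521 -0.174  0.07 ] -68 [ 0.22  0.57  0.08  1.9  -0.07  0.67 -2.41]
M 90 0.17 [ 0.521 -0.174  0.17 ] -68 [ 0.27  0.45  0.02  1.79 -0.01  0.9  -2.48]
```

Run:
```python
from h import *
import cv2
ctrl.close_gripper(20)
p,q,_=pose('R',52.5,.012,.2);ctrl.movep(p,q)
p[2]=.07;ctrl.movel(p,q,max_speed=.12)
s=get_state();print(s['time'],s['tcp_pos']-p,s['contact_force'],s['width'])
for n in('side','top'):
    im,_=vision.grab_frame(n);c=im[150:400,180:480] if n=='side' else im[130:340,150:420]
    cv2.imwrite(f'pics/{n}1.png',cv2.resize(c,None,fx=2,fy=2,interpolation=cv2.INTER_CUBIC))
```

```text
4.35 [ 0.00032484 -0.00022543  0.00049995] [ 0.19817079 -0.76055567  0.13616404] 0.00021690562252045954
```

View pics/side1.png

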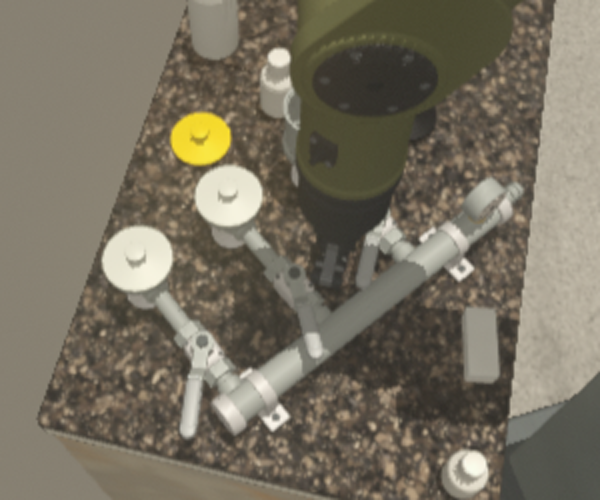

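View pics/top1.png

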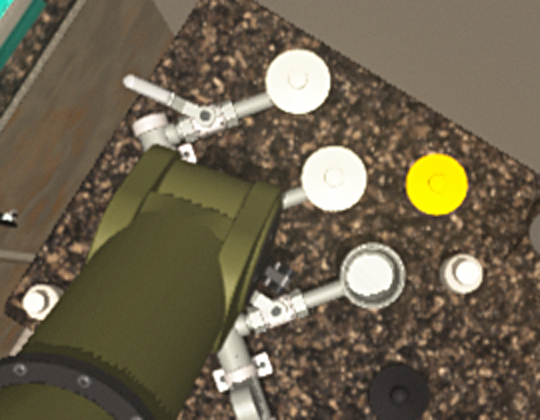

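The closed fingers (side crop 330,262) sit between the middle and right levers, clear of both. I'll push the right lever now.

```bash
cat >> h.py <<'E'
def push(v,a,b,z=.07):
    F0=np.array(get_state()['contact_force'])
    sg=np.sign(b-a);fin=False
    degs=list(np.arange(a,b-sg*6,sg*8.))+list(b-sg*np.arange(6,-6.1,-1.5))
    n0=0
    for d in degs:
        p,q,_=pose(v,d,0.0,z);ctrl.movel(p,q,max_speed=.08)
        s=get_state();f=np.array(s['contact_force'])-F0
        print(v,round(d,1),round(s['time'],2),f.round(1))
        near=abs(d-b)<6.1
        if np.hypot(*f[:2])>(11 if near else 25): print('stop');break
    return d
def retreat(v,d,z=.07):
    p,q,_=pose(v,d,.012,z);ctrl.movel(p,q,max_speed=.1);p[2]=.2;ctrl.movel(p,q,max_speed=.2)
E
python3 - <<'E'
from h import *
d=push('R',52.5,0);retreat('R',d)
E
```

```text
R 52.5 4.75 [-0.1 -0.6 -0.4]
R 44.5 5.04 [ 0.9 -0.9  0.7]
R 36.5 5.33 [0.7 0.  0.5]
R 28.5 5.62 [-0.1 -0.2  0.9]
R 20.5 5.92 [1.  0.  0.1]
R 12.5 6.21 [1.2 0.3 1.3]
R 6.0 6.47 [ 0.6 -0.6  1.3]
R 4.5 6.72 [3.1 0.8 0.7]
R 3.0 6.97 [ 2.4  1.1 -1.1]
R 1.5 7.22 [ 3.6  0.5 -1.1]
R 0.0 7.47 [ 2.4  1.3 -0.6]
R -1.5 7.72 [ 5.9  2.6 -2.9]
R -3.0 7.97 [ 9.2  4.1 -4.2]
R -4.5 8.22 [11.9  5.7 -7.6]
stop
```

Run:
```python
from h import *
import cv2
p,q,_=pose('M',25.3,.014,.2);ctrl.movep(p,q);p[2]=.07;ctrl.movel(p,q,max_speed=.12)
d=push('M',25.3,90);retreat('M',d)
p,q,_=pose('L',42.7,.014,.2);ctrl.movep(p,q)
im,_=vision.grab_frame('side');c=im[150:400,180:480]
cv2.imwrite('pics/side2.png',cv2.resize(c,None,fx=2,fy=2,interpolation=cv2.INTER_CUBIC))
print(get_state()['time'])
```

```text
M 25.3 11.51 [-0.8 -0.8  0.8]
M 33.3 11.8 [-0.4 -0.3  0.7]
M 41.3 12.09 [-0.6 -0.7 -0.2]
M 49.3 12.38 [-0.6 -0.2 -0.1]
M 57.3 12.68 [-0.3  0.6 -0.1]
M 65.3 12.97 [-0.2 -0.3  0.1]
M 73.3 13.26 [-0.5 -0.5 -1. ]
M 81.3 13.55 [ 0.9 -0.5  0.3]
M 84.0 13.8 [-0.8  1.9  0.9]
M 85.5 14.05 [-1.   1.4  1.6]
M 87.0 14.3 [-2.2  2.7  2. ]
M 88.5 14.55 [-0.   2.   1.2]
M 90.0 14.8 [-1.8  3.9  1.9]
M 91.5 15.05 [-3.6  6.9  5.3]
M 93.0 15.3 [-6.5 11.6  7.6]
stop
17.075
```

View pics/side2.png

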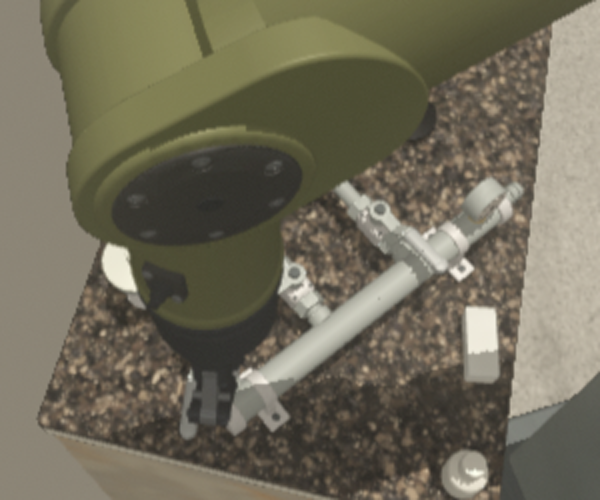

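The right lever now lies along its pipe. The middle lever has swung towards square across but is hidden by the gripper. The fingers are beside the left lever on its front side. Next is the left lever.

Run:
```python
from h import *
import cv2
p,q,_=pose('L',42.7,.014,.07);ctrl.movel(p,q,max_speed=.12)
d=push('L',42.7,90);retreat('L',d)
p,q,_=pose('R',52.5,.012,.22);ctrl.movep(p,q)
ctrl.movep(np.array([.30,-.50,.25]),np.array([0,.9835,.181,0]))
for n in('side','top'):
    im,_=vision.grab_frame(n);c=im[150:400,180:480] if n=='side' else im[130:340,150:420]
    cv2.imwrite(f'pics/{n}3.png',cv2.resize(c,None,fx=2.6 if n=='side' else 2.85,fy=2.4 if n=='side' else 2.85,interpolation=cv2.INTER_CUBIC))
print(get_state()['time'])
```

```text
L 42.7 18.63 [-0.2  0.5  0.5]
L 50.7 18.93 [-0.2  0.9 -0.2]
L 58.7 19.22 [-0.2  0.6 -0.6]
L 66.7 19.51 [-1.1  1.9  0.3]
L 74.7 19.8 [-0.4  1.7 -0.6]
L 82.7 20.09 [ 0.3  1.1 -0.6]
L 84.0 20.34 [-1.6  2.4  1.4]
L 85.5 20.59 [-1.5  4.6 -0.2]
L 87.0 20.84 [-1.3  3.4  0. ]
L 88.5 21.09 [-2.4  2.7  1. ]
L 90.0 21.34 [-2.2  4.4  0.9]
L 91.5 21.59 [-4.5  7.9  3.5]
L 93.0 21.84 [-7. 11.  6.]
stop
25.1417
```

View pics/top3.png

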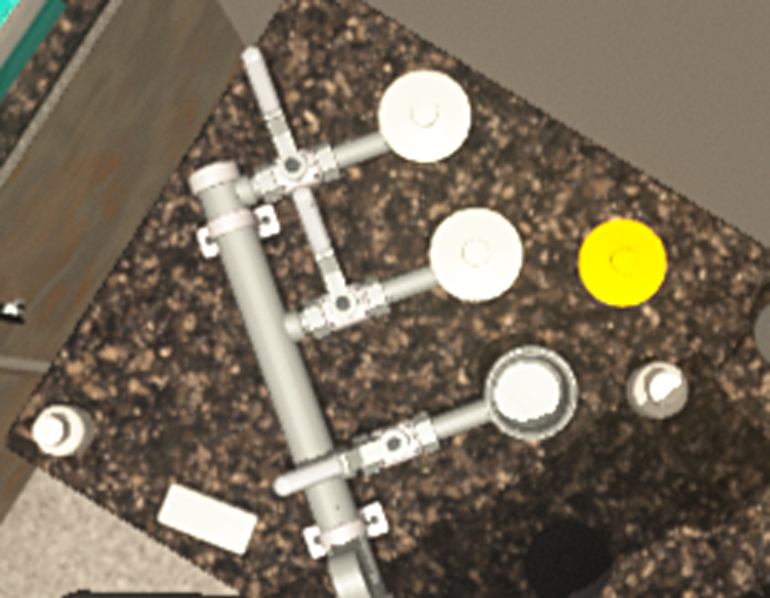

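View pics/side3.png

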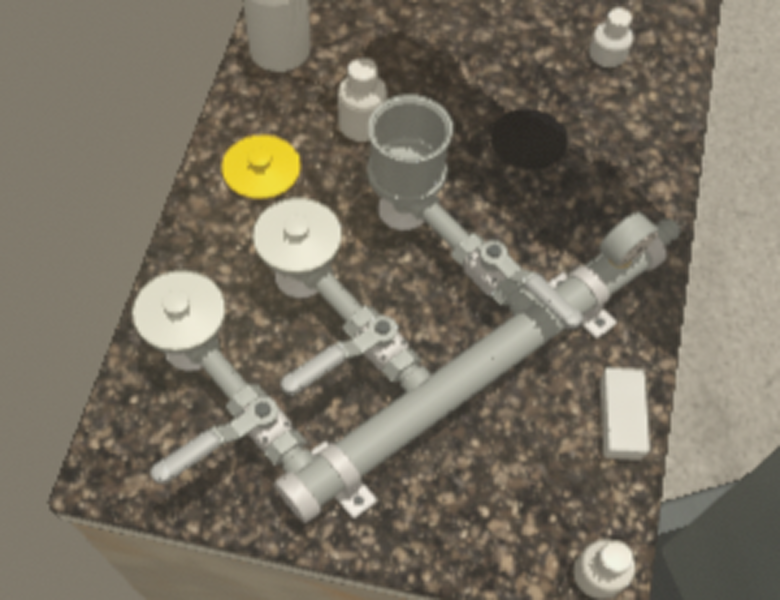

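All three levers look right: left tip (250,52), middle (303,190) and right (280,487). The covers and funnel haven't moved. I'll check the angles numerically.

Run:
```python
from h import *
f=lambda x,y:(150+(x+.5)/2.85-.5,130+(y+.5)/2.85-.5)
for v,tip in(('L',(250,52)),('M',(303,192)),('R',(280,487))):
    m=RM.T@(ray('top',f(*tip),.084)[:2]-T0)-[0,YS[v]];print(v,m.round(4),np.degrees(np.arctan2(m[1],-m[0])).round(1))
# side pairs: sleeve axis endpoints
g=lambda x,y:(180+x/2.6,150+y/2.4)
for v,a in(('L',(157,471)),('M',(289,384)),('R',(572,317))):
    m=RM.T@(ray('side',g(*a),.084)[:2]-T0)-[0,YS[v]];print('side',v,m.round(4),np.degrees(np.arctan2(m[1],-m[0])).round(1))
```

```text
L [-0.0012  0.0832] 89.2
M [0.0005 0.0817] 90.4
R [-0.0831 -0.001 ] -0.7
side L [-0.0003  0.0806] 89.8
side M [-0.0019  0.0798] 88.6
side R [-0.0818 -0.0025] -1.7
```

Run:
```python
from station import *
ticket.close_job()
s=get_state();print(s['time'],s['contact_force'])
```

```text
the job is handed in; nothing more can be done
the job is handed in; nothing more can be done
```

The manifold is set up for a run through its one open funnel, which is on the right branch, and I've handed the job in. I pushed the right lever open and the middle and left levers shut with the closed fingertips, stopping each time the force rose against the end stop. Pushing force stayed at about 15 N, against the 45 N limit.

| Lever | Target | Top camera | Side camera |
|---|---|---|---|
| Left | 90° (shut) | 89.2° | 89.8° |
| Middle | 90° (shut) | 90.4° | 88.6° |
| Right | 0° (open) | -0.7° | -1.7° |

The two cameras agree within 2° and every lever is inside the 5° tolerance. In the final pictures the funnel and both covers are seated, and the vial, sample bottle and wash bottle appear where they were; I judged that by eye and did not measure it. The arm was parked clear at about 25 s, within the 51 s limit. No checks failed. After hand-in I tried to read the state once more, but the station no longer answered.

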